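# Painted eggs onto the drying dishes of their colour

## Robot

A 6-joint arm with a two-finger parallel gripper is mounted at the origin on the work surface; the furniture and walls round the work are solid. World frame = base frame: x ahead of the robot, y to its left, z up, the work surface at z = 0. Lengths are in m, angles in rad, forces in N, time in s.
With the tool pointing down it reaches from about 0.35 to 0.775 m from the base axis. Payload 5.5 kg.
Tool frame: the origin (TCP) lies between the finger pads; the fingertips stand 19 mm ahead of it and the grasp point (between the pads) is the TCP; z points along the fingers, y is the line along which they close (so a half turn about z gives the same grasp; the last joint's range is limited). The gripper opens to 85 mm and grips with 20 to 120 N. Pads are 22 mm wide; open, the fingers measure 114 mm over their backs; the gripper's body (76 mm by 85 mm) begins 54 mm behind the grasp point. The pads swing forward as they close: fully open they stand 13 mm farther back than shut.
Start: joints at [-1.362, 0.313, 0.046, 1.304, 0, 1.431], TCP at [0.197, -0.54, 0.25] pointing down, gripper open.
Joint ranges: [-2.76, 2.76], [-0.86, 1.69], [-1.03, 1.26], [-2.2, 2.34], [-1.47, 1.5], [-3.14, 3.14]. Speed limits (rad/s): [2.57, 2.57, 3.14, 3.14, 3.14, 3.14].

## Interface

Orientations are given as a unit quaternion [w, x, y, z].
In Python, from workcell import env gives the robot as it stands.
- The arm moves only by the tool carry_out, never from a script. Its argument "increments" is a list that holds one entry, the list of rows, each a list of 6 numbers: the shift along the tool's x, y, z each as a share of 50 cm, from -1 to 1, then the turn, a rotation vector about the tool's x, y, z each as a share of 2 pi rad, from -1 to 1. In form: [[[x, y, z, ax, ay, az], ...]]. A call has 1 to 5 rows; each row is the pose to reach, as a shift and turn from the pose commanded when the call began, along the tool's axes at that moment, turning the shorter way round; what a row does not reach only later rows make up. A row lasts 1/8 s, in which the tool goes at most 62.5 mm and 10.7 degrees, less where a joint would pass 70% of its speed; a pose out of reach is approached as far as the arm can. A call with a number of a shift or a turn outside -1 to 1 is refused whole. A call with a gripper value outside its range is refused whole. "jaw" is the closure, from 0 (fully open) to 1 (shut), set as the call begins (left out, the last holds). The fingers move at their own pace and stop on an object; "squeeze" is the grip in N (left out, the last holds). Time passes only in rows, so rows that repeat a pose let the fingers close. It gives the time, the measured TCP pose, the force, the opening and the grip force at its end, in the units of the state.
- env.get_state(): the state, without advancing time (a new reading comes with each control period).
- env.read_camera(name): name is "side" or "top"; returns a dict with "frame" (384x512x3 uint8, blue, green, red), "z_map" (384x512 float32, m along the optical axis (not along the pixel's ray), 0 where there is no reading), "intrinsics" (3x3 intrinsics, pixels), "k1" (the pictures are not rectified: a ray, as slopes to the right and down, at radius r is drawn at 1 + k1 r^2 times it, then the intrinsics apply), "R" (3x3) and "t" (3): a world point X has camera coordinates R X + t. Camera axes: x right, y down, z forward; pixel columns grow to the right and rows downward; lengths in m; the calibration is good to about 2 mm. A picture is of the moment at which its call begins.
- env.hand_in(): hands the job in; it is judged then, once.
Trained networks look in the newest picture that a camera, given by its name, has taken for a name from the list of things; names that differ only in an ending like _2 or _b are one class to them, and where a whole thing is asked for, a point or a joint stands for the part that bears it (a point fixed in the world has none). Each returns a list of dicts, best first, with "score" (0 to 1); they miss things now and then, are a little off and sometimes report something else, mostly with a low value. They report only what shows in the picture. A call takes as long as a camera call. They do not tell look-alikes from the thing itself.
- env.find_in(camera, name): "position" ([x, y, z] in m, in world coordinates, good to about 4 mm: the middle of the surface that is visible of it).
The state is a dict: "clock": time; "joint_pos": joint angles; "qvel": joint speeds; "tau": joint torques, N m; "tcp_pos": TCP position; "orientation": TCP orientation; "wrist_force": force on the tool from outside, world axes, zero at the start; "ft_torque": the same for the moment, N m; "finger_gap": finger opening in m; "grip_force": force on a finger pad.
Only numpy, scipy, OpenCV 4.12 (cv2) and the standard library are available. Lean on these libraries where they do the work, as an engineer would, in place of code of your own. Each camera call takes 0.05 s, during which the arm holds its last target. There are 200 camera calls.

## Task

Put each of the four painted eggs (orange, yellow, pink, cream) into the round drying dish of its own colour, lying on its side as it was found, in the middle of the dish and flat on its floor. Set each egg down in its dish before letting go, rather than dropping it, and leave the clear cup standing where it is.

Things in the scene. Friction and masses are not known exactly. Their poses are not given: they have to be found in the camera images.
- egg_orange: loose painted foam egg, strong orange, lying on its side, looks about 26x36x26 mm (x, y, z), about 20 g. Origin: centre of its underside; z up, y along its length. Pinch it across x at mid-length from above. The solid core that fingers meet is smaller than it looks (box 18x28 mm, full height), so it does not roll and fingers sink 4 mm into the skin before gripping.
- dish_orange: fixed round drying dish, all strong orange, rim 70 mm across and 9 mm above the table; flat round floor about 52 mm across and 3 mm above the table, inside a low sloping lip. Origin: centre of its underside, on the table; z up.
- egg_yellow: loose painted foam egg, lemon yellow, lying on its side, looks about 25x34x25 mm (x, y, z), about 20 g. Origin: centre of its underside; z up, y along its length. Pinch it across x at mid-length from above. The solid core that fingers meet is smaller than it looks (box 17x28 mm, full height), so it does not roll and fingers sink 4 mm into the skin before gripping.
- dish_yellow: fixed round drying dish, all lemon yellow, rim 70 mm across and 9 mm above the table; flat round floor about 52 mm across and 3 mm above the table, inside a low sloping lip. Origin: centre of its underside, on the table; z up.
- egg_pink: loose painted foam egg, rose pink, lying on its side, looks about 25x34x25 mm (x, y, z), about 20 g. Origin: centre of its underside; z up, y along its length. Pinch it across x at mid-length from above. The solid core that fingers meet is smaller than it looks (box 17x28 mm, full height), so it does not roll and fingers sink 4 mm into the skin before gripping.
- dish_pink: fixed round drying dish, all rose pink, rim 70 mm across and 9 mm above the table; flat round floor about 52 mm across and 3 mm above the table, inside a low sloping lip. Origin: centre of its underside, on the table; z up.
- egg_cream: loose painted foam egg, pale cream, almost white, lying on its side, looks about 23x32x23 mm (x, y, z), about 20 g. Origin: centre of its underside; z up, y along its length. Pinch it across x at mid-length from above. The solid core that fingers meet is smaller than it looks (box 16x26 mm, full height), so it does not roll and fingers sink 4 mm into the skin before gripping.
- dish_cream: fixed round drying dish, all pale cream, almost white, rim 70 mm across and 9 mm above the table; flat round floor about 52 mm across and 3 mm above the table, inside a low sloping lip. Origin: centre of its underside, on the table; z up.
- cup: loose clear plastic cup standing among the eggs and dishes, 46 mm across, 47 mm high, about 50 g. Origin: centre of its underside; z up. A bystander: leave it standing where it is.
There are look-alikes about, which are no part of the job. There is more than one size of the egg_yellow; the job needs the smaller.

How it is judged:
By the outcome, as a careful person would: the job done as asked, in the order asked, and still so for the second after the job is handed in, with the robot touching nothing.
It also fails if it takes over 120 s, if anything falls off the work surface, if the arm or the gripper's body presses on something with over 40 N, if the wrist force passes 120 N, or if a joint passes its speed limit or range.

## Working session

There is one attempt and no reset: what is moved stays moved. The work goes in short steps, Python scripts to look and compute and a tool call to move; the robot and the scene stay as the last step left them, time stands still between calls to the robot, and variables do not carry over. Pictures are saved under pics/ and viewed, at most 14 in all, crops included, and the job is handed in when it is done.

Besides the shell and the picture viewer there is one more tool, called after "Emit:" in YAML: its name, and indented under it one key for each argument. carry_out: Moves the arm, as the interface text tells. Its arguments: {"type":"object","properties":{"increments":{"type":"array","items":{"type":"array","items":{"type":"array","items":{"type":"number","minimum":-1,"maximum":1}}}},"jaw":{"type":"number"},"squeeze":{"type":"number"}},"required":["increments"]}

```bash
mkdir -p pics; python3 - <<'E'
from workcell import env
import cv2,numpy as np
s=env.get_state();print({k:np.round(v,3).tolist() for k,v in s.items()})
for c in("top","side"):
    d=env.read_camera(c);cv2.imwrite(f"pics/{c}0.png",cv2.resize(d["frame"],(768,576)))
    print(c,d["intrinsics"].tolist(),d["k1"],np.round(d["R"],3).tolist(),d["t"])
    for n in["egg_orange","egg_yellow","egg_pink","egg_cream","dish_orange","dish_yellow","dish_pink","dish_cream","cup"]:
        print(n,[(np.round(r["position"],3).tolist(),round(r["score"],2)) for r in env.find_in(c,n)])
E
```

```text
{'clock': 0.0, 'joint_pos': [-1.362, 0.314, 0.045, 1.304, -0.0, 1.431], 'qvel': [0.0, 0.001, -0.0, 0.0, 0.001, 0.002], 'tau': [0.0, -48.063, 29.853, 0.019, -0.0, 0.0], 'tcp_pos': [0.196, -0.54, 0.249], 'orientation': [-0.001, 0.985, 0.174, -0.0], 'wrist_force': [-0.202, -0.317, 0.358], 'ft_torque': [0.03, 0.011, -0.014], 'grip_force': 0.0, 'finger_gap': 0.085}
top [[494.68618214177525, 0.0, 254.32713678977896], [0.0, 494.68618214177525, 199.21635852211708], [0.0, 0.0, 1.0]] -0.029678633155886727 [[-0.013, -1.0, -0.024], [-0.981, 0.018, -0.193], [0.193, 0.021, -0.981]] [0.03818389 0.59748917 1.08308525]
egg_orange [([0.55, -0.17, 0.024], 0.62)]
egg_yellow [([0.717, -0.013, 0.03], 0.74), ([0.65, -0.037, 0.021], 0.58)]
egg_pink [([0.56, 0.079, 0.023], 0.5)]
egg_cream [([0.445, -0.199, 0.018], 0.58)]
dish_orange [([0.45, -0.069, -0.002], 0.61)]
dish_yellow [([0.553, -0.051, 0.004], 0.58)]
dish_pink [([0.565, 0.213, 0.003], 0.93)]
dish_cream [([0.441, 0.203, 0.004], 0.72)]
cup [([0.653, -0.205, 0.017], 0.76)]
side [[427.87126768118327, 0.0, 260.85581353789973], [0.0, 427.87126768118327, 195.2143904253874], [0.0, 0.0, 1.0]] -0.059545020617497856 [[0.979, -0.202, -0.012], [-0.139, -0.628, -0.765], [0.148, 0.751, -0.644]] [-0.56999981  0.1212974   0.77761677]
egg_orange [([0.552, -0.181, 0.02], 0.68), ([0.647, -0.2, 0.033], 0.68)]
egg_yellow [([0.654, -0.045, 0.016], 0.73), ([0.716, -0.027, 0.025], 0.61)]
egg_pink [([0.561, 0.075, 0.02], 0.69)]
egg_cream [([0.443, -0.204, 0.018], 0.71)]
dish_orange [([0.45, -0.076, 0.003], 0.67)]
dish_yellow [([0.553, -0.044, 0.003], 0.83)]
dish_pink [([0.562, 0.218, 0.001], 0.59)]
dish_cream [([0.444, 0.207, 0.002], 0.69)]
cup [([0.652, -0.2, 0.033], 0.81), ([0.447, -0.204, 0.02], 0.52)]
```

View pics/top0.png

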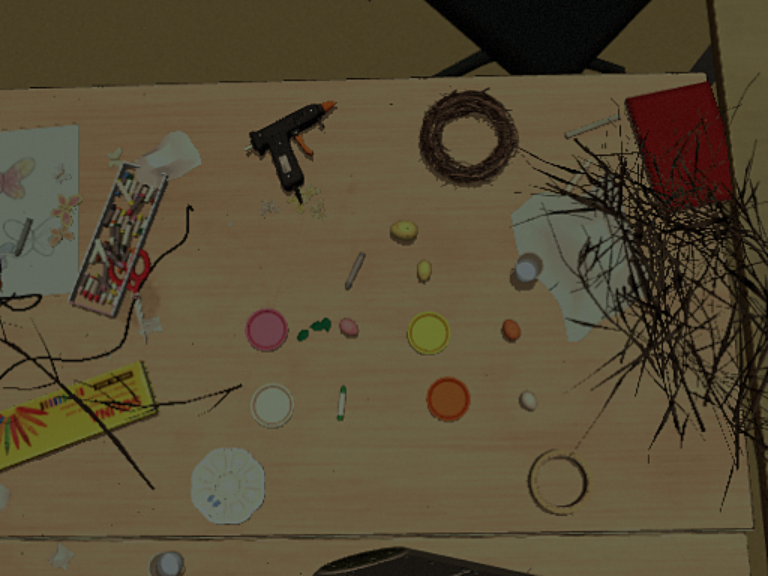

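View pics/side0.png

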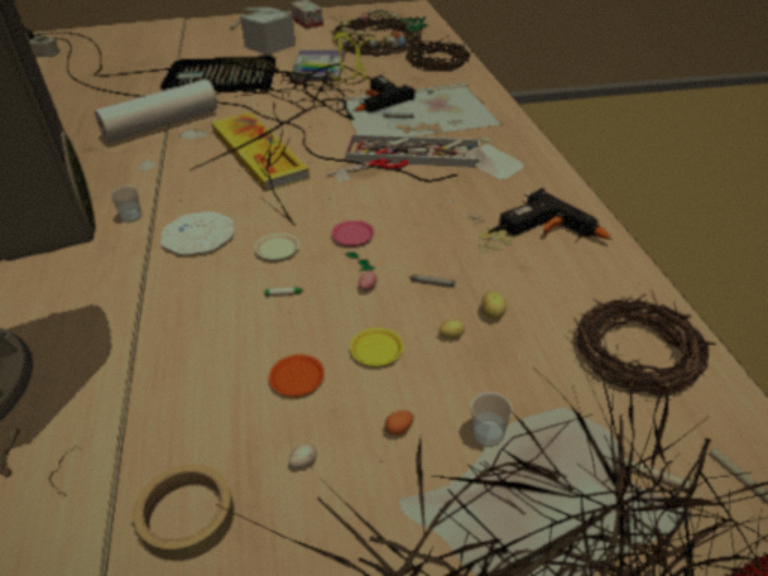

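The top view (768x576 scale) shows these pieces:
- **Eggs:** orange (511,329), pink (348,327), cream (528,400).
- **Dishes:** pink (267,330), cream (272,405), yellow (428,333), orange (448,399).
- **Cup:** clear, at (527,270).

There are two yellow candidates, a big one at (404,231) and a small one at (424,270). The small one fits because its length is about 34 mm. I'll measure it and confirm it in a crop.

```bash
cat > h.py <<'E'
from workcell import env
import cv2,numpy as np
def world(d,px,z):
    "pixels (N,2) -> world points on plane z"
    r=cv2.undistortPoints(np.float64(px).reshape(-1,1,2),d["intrinsics"],np.array([d["k1"],0,0,0.]))[:,0]
    R,t=np.array(d["R"]),np.array(d["t"]);C=-R.T@t
    w=np.c_[r,np.ones(len(r))]@R
    return C+w*((z-C[2])/w[:,2])[:,None]
def pix(d,X):
    X=np.float64(X).reshape(-1,1,3);return cv2.projectPoints(X,cv2.Rodrigues(np.array(d["R"]))[0],np.array(d["t"],float),d["intrinsics"],np.array([d["k1"],0,0,0.]))[0][:,0]
def blob(d,X,z,half,thr=None):
    "segment the blob near world X by Lab chroma; returns centre, length, width, axis angle (deg)"
    u,v=np.round(pix(d,X)[0]).astype(int)
    lab=cv2.cvtColor(d["frame"].astype(np.float32)/255,cv2.COLOR_BGR2LAB)
    p=lab[v-half:v+half+1,u-half:u+half+1]
    b=np.r_[p[0],p[-1],p[:,0],p[:,-1]];m0=np.median(b,0)
    D=np.linalg.norm((p-m0)*[.25 if thr is None else thr,1,1],axis=2)
    D8=cv2.normalize(D,None,0,255,cv2.NORM_MINMAX).astype(np.uint8)
    _,m=cv2.threshold(D8,0,1,cv2.THRESH_OTSU)
    n,L,st,ce=cv2.connectedComponentsWithStats(m)
    k=min(range(1,n),key=lambda i:np.hypot(*(ce[i]-half))-st[i,4]**.5)
    yy,xx=np.nonzero(L==k);P=world(d,np.c_[xx+u-half,yy+v-half],z)[:,:2]
    c=P.mean(0);w,V=np.linalg.eigh(np.cov((P-c).T));a=V[:,1]
    return c,4*w[1]**.5,4*w[0]**.5,np.degrees(np.arctan2(a[1],a[0]))%180,(L==k)
EG=dict(orange=([.551,-.175],.013,"egg"),yellow=([.652,-.041],.0125,"egg"),yelbig=([.717,-.02],.016,"egg"),pink=([.56,.077],.0125,"egg"),cream=([.444,-.201],.0115,"egg"))
DI=dict(orange=[.45,-.072],yellow=[.553,-.048],pink=[.564,.215],cream=[.442,.205])
E
python3 - <<'E'
from h import *
ims=[]
for c in("top","side"):
    d=env.read_camera(c)
    for n,(p,z,_) in EG.items():
        r=blob(d,[*p,z],z,16);print(c,n,np.round(r[0],4),*np.round(r[1:4],3))
        if c=="top":
            u,v=np.round(pix(d,[*p,z])[0]).astype(int);q=d["frame"][v-16:v+17,u-16:u+17].copy()
            q2=q.copy();q2[r[4]]=(255,0,255)
            ims.append(np.vstack([cv2.resize(np.clip(q*2.,0,255).astype(np.uint8),(150,150),interpolation=0),cv2.resize(q2,(150,150),interpolation=0)]))
    for n,p in DI.items():
        r=blob(d,[*p,.006],.008,32);print(c,"dish",n,np.round(r[0],4),*np.round(r[1:4],3))
cv2.imwrite("pics/crop1.png",np.hstack(ims))
E
```

```text
top orange [ 0.5538 -0.174 ] 0.035 0.027 19.725
top yellow [ 0.6531 -0.038 ] 0.037 0.02 168.256
top yelbig [ 0.7181 -0.0072] 0.044 0.041 105.495
top pink [0.5627 0.0838] 0.034 0.025 48.543
top cream [ 0.442  -0.1951] 0.032 0.028 23.618
top dish orange [ 0.4475 -0.0718] 0.069 0.068 106.192
top dish yellow [ 0.5525 -0.0443] 0.069 0.069 59.493
top dish pink [0.5623 0.216 ] 0.069 0.069 74.108
top dish cream [0.4411 0.2045] 0.066 0.063 5.802
side orange [ 0.5536 -0.1763] 0.038 0.028 48.349
side yellow [ 0.652  -0.0427] 0.047 0.029 53.451
side yelbig [ 0.7168 -0.0152] 0.07 0.033 62.174
side pink [0.564  0.0902] 0.083 0.025 81.779
side cream [ 0.4425 -0.2004] 0.037 0.027 53.233
side dish orange [ 0.4479 -0.0745] 0.069 0.067 82.157
side dish yellow [ 0.5525 -0.0466] 0.07 0.069 77.299
side dish pink [0.5623 0.2106] 0.074 0.068 76.492
side dish cream [0.4407 0.1936] 0.074 0.065 94.684
```

View pics/crop1.png

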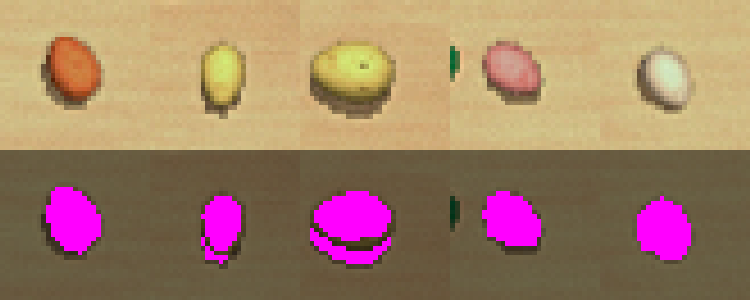

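The crop shows the small yellow egg (second, about 13 px wide) and the larger look-alike (third). The small one is the target. The masks include some shadow, so I'll fit projected ellipsoids of the known sizes against the colour direction, which ignores shadow.

```bash
cat >> h.py <<'E'
from scipy.optimize import minimize
SZ=dict(orange=(.026,.036),yellow=(.025,.034),pink=(.025,.034),cream=(.023,.032))
th,ph=np.meshgrid(np.linspace(0,np.pi,25),np.linspace(0,2*np.pi,40))
S=np.c_[(np.sin(th)*np.cos(ph)).ravel(),np.cos(th).ravel(),(np.sin(th)*np.sin(ph)).ravel()]
def fit(d,n,p,z0=0,yaws=(0,45,90,135),half=14,K=8):
    "fit ellipsoid silhouette: returns x,y,yaw(deg, of long axis from x),IoU"
    w,l=SZ[n];u,v=np.round(pix(d,[*p,z0+w/2])[0]).astype(int)
    q=d["frame"][v-half:v+half+1,u-half:u+half+1].astype(np.float32)
    q=q/np.linalg.norm(q,axis=2,keepdims=True).clip(1)
    b=np.median(np.r_[q[0],q[-1],q[:,0],q[:,-1]],0)
    core=q[half-3:half+4,half-3:half+4].reshape(-1,3)
    e=np.median(core,0);ax=e-b;s=((q-b)@ax)/(ax@ax)
    s=np.clip(cv2.resize(s.astype(np.float32),None,fx=K,fy=K,interpolation=cv2.INTER_CUBIC),0,1)
    m=cv2.GaussianBlur(s,(0,0),3)
    def sil(a):
        c,sn=np.cos(a[2]),np.sin(a[2]);E=S*[w/2,l/2,w/2]
        X=np.c_[a[0]+E[:,1]*c-E[:,0]*sn,a[1]+E[:,1]*sn+E[:,0]*c,z0+w/2+E[:,2]]
        h=cv2.convexHull(((pix(d,X)-[u-half-.5,v-half-.5])*K*16).astype(np.int32))
        M=np.zeros(m.shape,np.uint8);cv2.fillConvexPoly(M,h,1,shift=4);return cv2.GaussianBlur(M.astype(np.float32),(0,0),5)
    f=lambda a:float(((sil([a[0]/1e3,a[1]/1e3,a[2]/30])-m)**2).sum()/m.sum())
    best=min((minimize(f,[p[0]*1e3,p[1]*1e3,np.radians(y)*30],method="Nelder-Mead",options=dict(initial_simplex=np.array([p[0]*1e3,p[1]*1e3,np.radians(y)*30])+np.array([[0,0,0],[4,0,0],[0,4,0],[0,0,8]]),maxfev=120)) for y in yaws),key=lambda r:r.fun)
    a=best.x;return a[0]/1e3,a[1]/1e3,np.degrees(a[2]/30)%180,best.fun,np.minimum(sil([a[0]/1e3,a[1]/1e3,a[2]/30]),m).sum()/np.maximum(sil([a[0]/1e3,a[1]/1e3,a[2]/30]),m).sum()
E
python3 - <<'E'
from h import *
for c in("top","side"):
    d=env.read_camera(c)
    for n in SZ: print(c,n,np.round(fit(d,n,EG[n][0]),4))
E
```

```text
top orange [ 5.54300e-01 -1.73900e-01  2.14171e+01  1.26000e-02  8.68700e-01]
top yellow [ 6.538000e-01 -3.840000e-02  1.759292e+02  1.890000e-02  7.953000e-01]
top pink [ 0.5632  0.0838 51.5956  0.0626  0.7229]
top cream [ 0.4447 -0.1966 24.1974  0.2038  0.4421]
side orange [ 5.53900e-01 -1.75900e-01  2.97199e+01  1.79000e-02  8.85000e-01]
side yellow [ 0.6536 -0.0408  4.3781  0.0172  0.8444]
side pink [5.6330e-01 8.1400e-02 5.9922e+01 4.5600e-02 7.1630e-01]
side cream [ 0.4435 -0.197  32.1223  0.0775  0.7086]
```

```bash
cat >> h.py <<'E'
def go(cur,tgt):
    "cur,tgt=(x,y,z,yaw deg); prints row numbers"
    y=np.radians(cur[3]);dx,dy=tgt[0]-cur[0],tgt[1]-cur[1]
    a=(tgt[3]-cur[3]+90)%180-90
    print([round(v,4) for v in((dx*np.cos(y)+dy*np.sin(y))/.5,(dx*np.sin(y)-dy*np.cos(y))/.5,-(tgt[2]-cur[2])/.5,0,0,-a/360)])
E
python3 - <<'E'
from h import *
d=env.read_camera("top");z=d["z_map"];v,u=np.nonzero(z>0)
r=cv2.undistortPoints(np.c_[u,v].astype(float).reshape(-1,1,2),d["intrinsics"],np.array([d["k1"],0,0,0.]))[:,0]
P=(np.c_[r,np.ones(len(r))]*z[v,u][:,None]-d["t"])@d["R"]
for y in np.arange(-.6,.35,.05):
    print("%.2f"%y,[int(1000*np.percentile(q,99.5)) if len(q:=P[(abs(P[:,0]-x)<.025)&(abs(P[:,1]-y)<.025),2])>5 else None for x in np.arange(.2,.85,.05)])
s=(0.197,-.54,.25,20);a=(.554,-.175,.25,25);go(s,a)
m=np.array(a);go(a,(.554,-.175,.0215,25));go(a,(.554,-.175,.08,25))
E
```

```text
-0.60 [None, None, None, None, None, None, None, None, 24, 43, 48, 27, 27]
-0.55 [5, 17, 24, 78, 73, 60, 71, 73, 75, 72, 88, 99, 38]
-0.50 [5, 6, 68, 80, 126, 106, 70, 119, 79, 117, 143, 167, 176]
-0.45 [6, 6, 82, 100, 92, 93, 137, 157, 104, 125, 106, 87, 70]
-0.40 [6, 5, 6, 80, 124, 81, 88, 98, 85, 103, 117, 82, 89]
-0.35 [6, 5, 5, 35, 6, 44, 66, 63, 76, 115, 131, 88, 88]
-0.30 [5, 6, 29, 28, 35, 67, 66, 85, 89, 101, 93, 91, 110]
-0.25 [5, 24, 29, 32, 30, 55, 6, 80, 12, 112, 52, 110, 101]
-0.20 [6, 6, 29, 30, 5, 26, 6, 27, 6, 51, 66, 84, 67]
-0.15 [6, 5, 5, 6, 6, 5, 5, 28, 6, 6, 6, 6, 34]
-0.10 [6, 538, 6, 7, 11, 12, 11, 10, 6, 6, 6, 5, 32]
-0.05 [5, 515, 6, 6, 12, 12, 13, 12, 13, 27, 24, 7, 31]
0.00 [3, 443, 6, 6, 6, 6, 7, 13, 7, 5, 36, 32, 6]
0.05 [6, 377, 6, 6, 6, 6, 5, 23, 6, 12, 13, 6, 6]
0.10 [48, 295, 6, 6, 11, 14, 6, 28, 11, 13, 6, 8, 6]
0.15 [6, 6, 6, 7, 6, 12, 6, 12, 6, 7, 5, 20, 35]
0.20 [6, 6, 13, 13, 12, 14, 6, 14, 12, 7, 6, 10, 36]
0.25 [6, 13, 13, 15, 13, 18, 6, 13, 12, 6, 6, 7, 6]
0.30 [6, 15, 14, 15, 9, 33, 7, 6, 6, 6, 7, 5, 6]
[np.float64(0.9206), np.float64(-0.4418), -0.0, 0, 0, -0.0139]
[np.float64(0.0), np.float64(0.0), 0.457, 0, 0, 0.0]
[np.float64(0.0), np.float64(0.0), 0.34, 0, 0, 0.0]
```

Emit:
carry_out:
  increments:
    - [[0.9206,-0.4418,0,0,0,-0.0139],[0.9206,-0.4418,0,0,0,-0.0139],[0.9206,-0.4418,0,0,0,-0.0139],[0.9206,-0.4418,0,0,0,-0.0139],[0.9206,-0.4418,0,0,0,-0.0139]]
  jaw: 0.4
  squeeze: 25

```text
clock: 1.88
tcp_pos: [0.4163, -0.3156, 0.2506]
orientation: [0.0, 0.976, 0.216, 0.0]
wrist_force: [0.6, -0.7, -0.2]
finger_gap: 0.0515
grip_force: 0.0
```

Emit:
carry_out:
  increments:
    - [[0.3684,-0.1385,0.15,0,0,0],[0.3684,-0.1385,0.3,0,0,0],[0.3684,-0.1385,0.3,0,0,0],[0.3684,-0.1385,0.3,0,0,0],[0.3684,-0.1385,0.3,0,0,0]]

```text
clock: 2.5
tcp_pos: [0.552, -0.1729, 0.0963]
orientation: [-0.002, 0.976, 0.218, -0.003]
wrist_force: [-0.5, -1.2, -0.6]
finger_gap: 0.0513
grip_force: 0.0
```

```bash
python3 - <<'E'
from h import *
for i in range(3):
    d=env.read_camera("top");s=env.get_state();print(np.round(s["tcp_pos"],4),np.round(s["orientation"],4))
for c in("side","top"):
    d=env.read_camera(c);print(np.round(fit(d,"orange",(.554,-.175)),3))
E
```

```text
[ 0.5522 -0.1746  0.0983] [-0.0011  0.976   0.2177 -0.0017]
[ 0.5526 -0.176   0.0998] [-2.000e-04  9.762e-01  2.170e-01 -7.000e-04]
[ 0.553  -0.1769  0.1009] [4.000e-04 9.763e-01 2.164e-01 1.000e-04]
[ 0.554 -0.176 29.046  0.03   0.856]
[ 0.555 -0.195 19.036  0.584  0.222]
```

Emit:
carry_out:
  increments:
    - [[0.0023,-0.0011,0.08,0,0,0],[0.0023,-0.0011,0.13,0,0,0],[0.0023,-0.0011,0.157,0,0,0],[0.0023,-0.0011,0.157,0,0,0],[0.0023,-0.0011,0.157,0,0,0]]

```text
clock: 3.38
tcp_pos: [0.5544, -0.1763, 0.0232]
orientation: [0.001, 0.976, 0.216, 0.001]
wrist_force: [0.3, 0.6, 0.6]
finger_gap: 0.0512
grip_force: 0.0
```

Emit:
carry_out:
  increments:
    - [[0,0,0,0,0,0],[0,0,0,0,0,0],[0,0,0,0,0,0],[0,0,0,0,0,0],[0,0,0,0,0,0]]
  jaw: 1

```text
clock: 4.0
tcp_pos: [0.5543, -0.1758, 0.0227]
orientation: [0.001, 0.976, 0.216, 0.001]
wrist_force: [-0.2, 0.3, 5.5]
finger_gap: 0.0176
grip_force: 26.9
```

Emit:
carry_out:
  increments:
    - [[0,0,-0.12,0,0,0],[-0.1064,-0.2765,-0.12,0,0,0],[-0.1064,-0.2765,-0.12,0,0,0],[-0.1064,-0.2765,-0.12,0,0,0],[-0.1064,-0.2765,-0.12,0,0,0]]

```text
clock: 4.62
tcp_pos: [0.4453, -0.0713, 0.0817]
orientation: [-0.0, 0.976, 0.217, -0.001]
wrist_force: [-0.1, -0.7, -0.4]
finger_gap: 0.0177
grip_force: 26.1
```

Emit:
carry_out:
  increments:
    - [[0,0,0,0,0,0],[0,0,0,0,0,0],[0,0,0,0,0,0]]

```text
clock: 5.0
tcp_pos: [0.4476, -0.0733, 0.0817]
orientation: [0.0, 0.976, 0.216, 0.0]
wrist_force: [0.8, -0.2, -0.7]
finger_gap: 0.0176
grip_force: 26.1
```

Emit:
carry_out:
  increments:
    - [[0,0,0.06,0,0,0],[0,0,0.09,0,0,0],[0,0,0.109,0,0,0],[0,0,0.109,0,0,0],[0,0,0.109,0,0,0]]

```text
clock: 5.62
tcp_pos: [0.4474, -0.0729, 0.0277]
orientation: [0.0, 0.976, 0.216, 0.0]
wrist_force: [-0.2, 0.3, -0.0]
finger_gap: 0.0176
grip_force: 26.2
```

Emit:
carry_out:
  increments:
    - [[0,0,0.002,0,0,0],[0,0,0.004,0,0,0],[0,0,0.004,0,0,0],[0,0,0.004,0,0,0]]

```text
clock: 6.12
tcp_pos: [0.4473, -0.0728, 0.0257]
orientation: [0.0, 0.976, 0.216, 0.0]
wrist_force: [-1.1, 1.0, 5.3]
finger_gap: 0.0175
grip_force: 26.7
```

Contact with the dish floor shows 5 N at the expected height. I'll open partway and then rise.

Emit:
carry_out:
  increments:
    - [[0,0,0,0,0,0],[0,0,0,0,0,0],[0,0,0,0,0,0]]
  jaw: 0.66

```text
clock: 6.5
tcp_pos: [0.4468, -0.0726, 0.0251]
orientation: [-0.0, 0.976, 0.216, -0.0]
wrist_force: [1.1, -0.2, 1.1]
finger_gap: 0.0292
grip_force: 0.0
```

Emit:
carry_out:
  increments:
    - [[0,0,-0.03,0,0,0],[0,0,-0.11,0,0,0],[0,0,-0.15,0,0,0],[0,0,-0.15,0,0,0]]

```text
clock: 7.0
tcp_pos: [0.4482, -0.0731, 0.1016]
orientation: [0.001, 0.976, 0.216, 0.001]
wrist_force: [0.1, 0.4, -0.2]
finger_gap: 0.0291
grip_force: 0.0
```

```bash
python3 - <<'E'
from h import *
for i in range(2):env.read_camera("top")
s=env.get_state();print(np.round(s["tcp_pos"],4),np.round(s["orientation"],4))
go((*s["tcp_pos"][:2],s["tcp_pos"][2],25),(.6537,-.0395,.1,0))
d=env.read_camera("side");print(np.round(fit(d,"yellow",(.6537,-.0395)),3))
E
```

```text
[ 0.4467 -0.0726  0.0997] [-1.000e-04  9.763e-01  2.164e-01 -2.000e-04]
[np.float64(0.4032), np.float64(0.115), np.float64(-0.0005), 0, 0, 0.0694]
[ 0.654 -0.041  4.423  0.017  0.86 ]
```

Emit:
carry_out:
  increments:
    - [[0.4032,0.115,0,0,0,0.0694],[0.4032,0.115,0,0,0,0.0694],[0.4032,0.115,0,0,0,0.0694],[0.4032,0.115,0,0,0,0.0694],[0.4032,0.115,0,0,0,0.0694]]
  jaw: 0.4

```text
clock: 7.78
tcp_pos: [0.6544, -0.0391, 0.0978]
orientation: [-0.0, 1.0, 0.001, -0.001]
wrist_force: [-0.8, 0.7, 1.1]
finger_gap: 0.0513
grip_force: 0.0
```

Emit:
carry_out:
  increments:
    - [[0,0,0,0,0,0],[0,0,0,0,0,0],[0,0,0,0,0,0]]

```text
clock: 8.15
tcp_pos: [0.6533, -0.0399, 0.1006]
orientation: [0.0, 1.0, -0.0, -0.0]
wrist_force: [-0.1, 0.0, 0.4]
finger_gap: 0.0511
grip_force: 0.0
```

```bash
python3 - <<'E'
from h import *
d=env.read_camera("side");print(np.round(fit(d,"yellow",(.6537,-.0405)),3))
cv2.imwrite("pics/s1.png",cv2.resize(d["frame"][150:320,150:380],None,fx=3,fy=3))
print(np.round(fit(d,"orange",(.4477,-.073),z0=.003),3))
s=env.get_state();print(np.round(s["tcp_pos"],4),np.round(s["orientation"],4))
E
```

```text
[ 0.653 -0.041  6.509  0.027  0.827]
[ 0.439 -0.034  8.833  0.557  0.351]
[ 0.6535 -0.0399  0.1007] [ 1.e-04  1.e+00 -2.e-04  2.e-04]
```

View pics/s1.png

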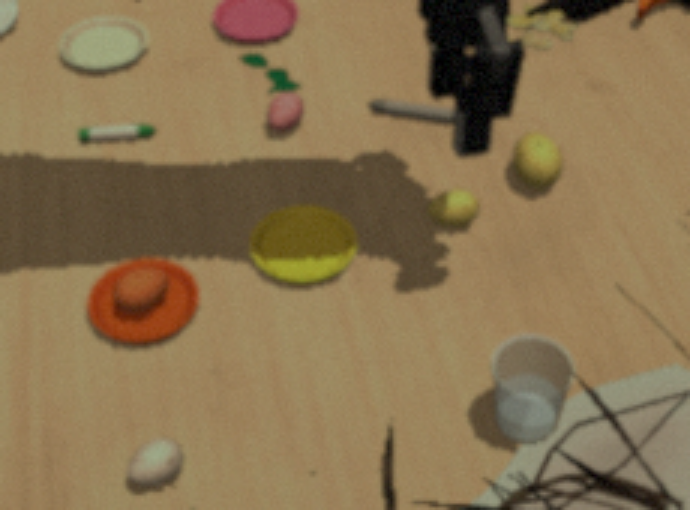

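The orange egg lies on its side near the middle of its dish, at crop pixel (141,290). The small yellow egg is at (457,208), just in front of the raised fingers. I'll lower onto it.

Emit:
carry_out:
  increments:
    - [[0,0,0.08,0,0,0],[0,0,0.13,0,0,0],[0,0,0.155,0,0,0],[0,0,0.155,0,0,0],[0,0,0.155,0,0,0]]

```text
clock: 8.82
tcp_pos: [0.6549, -0.0399, 0.0241]
orientation: [0.0, 1.0, 0.0, 0.001]
wrist_force: [-0.6, -0.5, -0.7]
finger_gap: 0.0511
grip_force: 0.0
```

Emit:
carry_out:
  increments:
    - [[0,0,0,0,0,0],[0,0,0,0,0,0],[0,0,0,0,0,0],[0,0,0,0,0,0],[0,0,0,0,0,0]]
  jaw: 1

```text
clock: 9.45
tcp_pos: [0.6547, -0.0397, 0.0238]
orientation: [0.0, 1.0, 0.0, 0.001]
wrist_force: [-0.6, -0.0, 6.5]
finger_gap: 0.0167
grip_force: 26.8
```

Emit:
carry_out:
  increments:
    - [[0,0,-0.12,0,0,0],[-0.204,0.012,-0.12,0,0,0],[-0.204,0.012,-0.12,0,0,0],[-0.204,0.012,-0.12,0,0,0],[-0.204,0.012,-0.12,0,0,0]]

```text
clock: 10.07
tcp_pos: [0.5527, -0.0458, 0.0831]
orientation: [0.0, 1.0, -0.0, 0.001]
wrist_force: [-0.0, -0.2, -0.5]
finger_gap: 0.0166
grip_force: 26.1
```

Emit:
carry_out:
  increments:
    - [[0,0,0,0,0,0],[0,0,0,0,0,0],[0,0,0,0,0,0]]

```text
clock: 10.45
tcp_pos: [0.5524, -0.0456, 0.0825]
orientation: [0.0, 1.0, 0.0, -0.0]
wrist_force: [-0.4, 0.4, -1.0]
finger_gap: 0.0163
grip_force: 26.1
```

Emit:
carry_out:
  increments:
    - [[0,0,0.06,0,0,0],[0,0,0.09,0,0,0],[0,0,0.107,0,0,0],[0,0,0.11,0,0,0],[0,0,0.11,0,0,0]]

```text
clock: 11.08
tcp_pos: [0.5524, -0.0457, 0.0283]
orientation: [0.0, 1.0, 0.0, 0.0]
wrist_force: [0.2, -0.0, -0.0]
finger_gap: 0.0163
grip_force: 26.1
```

Emit:
carry_out:
  increments:
    - [[0,0,0.002,0,0,0],[0,0,0.003,0,0,0],[0,0,0.003,0,0,0],[0,0,0.003,0,0,0]]

```text
clock: 11.58
tcp_pos: [0.5523, -0.0458, 0.0268]
orientation: [0.0, 1.0, 0.0, 0.0]
wrist_force: [-0.4, 0.1, 4.2]
finger_gap: 0.0165
grip_force: 26.6
```

Emit:
carry_out:
  increments:
    - [[0,0,0,0,0,0],[0,0,0,0,0,0],[0,0,0,0,0,0]]
  jaw: 0.66

```text
clock: 11.95
tcp_pos: [0.5518, -0.0456, 0.0261]
orientation: [-0.0, 1.0, 0.0, -0.0]
wrist_force: [0.6, 0.1, -0.3]
finger_gap: 0.029
grip_force: 0.0
```

Emit:
carry_out:
  increments:
    - [[0,0,-0.03,0,0,0],[0,0,-0.11,0,0,0],[0,0,-0.15,0,0,0],[0,0,-0.15,0,0,0]]

```text
clock: 12.45
tcp_pos: [0.5538, -0.046, 0.104]
orientation: [0.001, 1.0, 0.0, 0.002]
wrist_force: [0.4, -0.2, 0.0]
finger_gap: 0.0285
grip_force: 0.0
```

Emit:
carry_out:
  increments:
    - [[0.0212,-0.2562,0,0,0,-0.1556],[0.0212,-0.2562,0,0,0,-0.1556],[0.0212,-0.2562,0,0,0,-0.1556],[0.0212,-0.2562,0,0,0,-0.1556],[0.0212,-0.2562,0,0,0,-0.1556]]
  jaw: 0.4

```text
clock: 13.08
tcp_pos: [0.5618, 0.083, 0.1002]
orientation: [-0.0, 0.891, 0.455, -0.001]
wrist_force: [-0.4, -0.4, 0.9]
finger_gap: 0.0512
grip_force: 0.0
```

```bash
python3 - <<'E'
from h import *
for i in range(6): env.read_camera("side")
d=env.read_camera("side");print(np.round(fit(d,"pink",(.563,.0825)),3))
print(np.round(fit(d,"cream",(.444,-.197)),3))
cv2.imwrite("pics/s2.png",cv2.resize(d["frame"][120:320,150:380],None,fx=3,fy=3))
s=env.get_state();p=s["tcp_pos"];q=s["orientation"];y=np.degrees(2*np.arctan2(q[2],q[1]));print(p,q,y)
go((*p,y),(.563,.0825,.0225,56))
E
```

```text
[5.6300e-01 8.1000e-02 5.9007e+01 4.9000e-02 7.1100e-01]
[ 0.444 -0.197 39.349  0.255  0.575]
[0.56240879 0.08234423 0.10099329] [-7.56689715e-05  8.92601076e-01  4.50847272e-01 -2.25355202e-04] 53.596115725902294
[np.float64(0.001), np.float64(0.0008), np.float64(0.157), 0, 0, np.float64(-0.0067)]
```

View pics/s2.png

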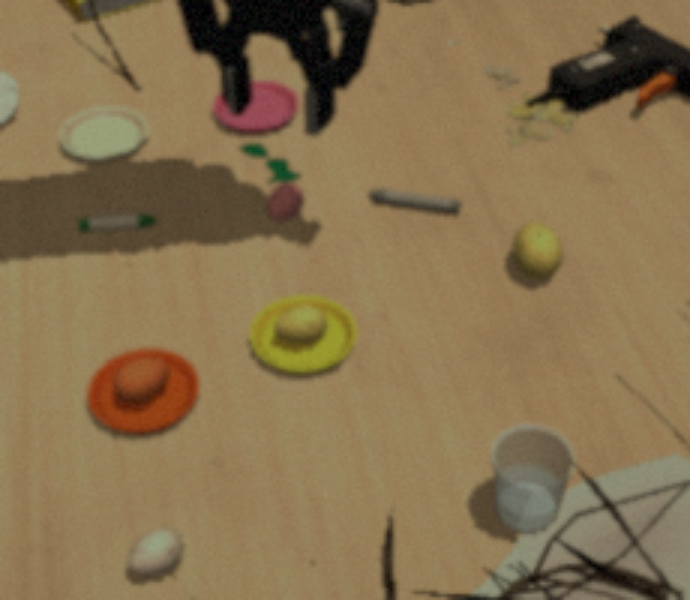

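The yellow egg is centred in its dish at (301,328) and the orange one is still in place at (141,383). The fingers hang above the pink egg at (285,203). I'll lower onto it.

Emit:
carry_out:
  increments:
    - [[0.001,0.0008,0.08,0,0,-0.0067],[0.001,0.0008,0.13,0,0,-0.0067],[0.001,0.0008,0.155,0,0,-0.0067],[0.001,0.0008,0.155,0,0,-0.0067],[0.001,0.0008,0.155,0,0,-0.0067]]

```text
clock: 14.05
tcp_pos: [0.5641, 0.0826, 0.0248]
orientation: [0.0, 0.882, 0.47, 0.001]
wrist_force: [-0.1, -0.0, -0.4]
finger_gap: 0.051
grip_force: 0.0
```

Emit:
carry_out:
  increments:
    - [[0,0,0,0,0,0],[0,0,0,0,0,0],[0,0,0,0,0,0],[0,0,0,0,0,0],[0,0,0,0,0,0]]
  jaw: 1

```text
clock: 14.68
tcp_pos: [0.564, 0.0826, 0.0247]
orientation: [0.0, 0.882, 0.47, 0.001]
wrist_force: [-0.9, -0.4, 6.3]
finger_gap: 0.0168
grip_force: 27.9
```

```bash
python3 - <<'E'
from h import *
s=env.get_state();p=s["tcp_pos"];q=s["orientation"];y=np.degrees(2*np.arctan2(q[2],q[1]));print(p,y,s["finger_gap"])
go((*p,y),(.5623,.2148,p[2]+.06,y))
E
```

```text
[0.56395636 0.08264802 0.02468693] 56.133007945041236 0.01683379842627536
[np.float64(0.2176), np.float64(-0.15), np.float64(-0.12), 0, 0, np.float64(-0.0)]
```

Emit:
carry_out:
  increments:
    - [[0,0,-0.12,0,0,0],[0.2176,-0.15,-0.12,0,0,0],[0.2176,-0.15,-0.12,0,0,0],[0.2176,-0.15,-0.12,0,0,0],[0.2176,-0.15,-0.12,0,0,0]]

```text
clock: 15.3
tcp_pos: [0.561, 0.2151, 0.0833]
orientation: [0.0, 0.882, 0.471, -0.001]
wrist_force: [0.8, 0.2, -1.3]
finger_gap: 0.0165
grip_force: 27.1
```

Emit:
carry_out:
  increments:
    - [[0,0,0,0,0,0],[0,0,0,0,0,0],[0,0,0,0,0,0]]

```text
clock: 15.68
tcp_pos: [0.5617, 0.2137, 0.0837]
orientation: [0.0, 0.883, 0.47, -0.0]
wrist_force: [0.9, 0.5, 0.0]
finger_gap: 0.0163
grip_force: 27.1
```

Emit:
carry_out:
  increments:
    - [[0,0,0.06,0,0,0],[0,0,0.09,0,0,0],[0,0,0.107,0,0,0],[0,0,0.11,0,0,0],[0,0,0.11,0,0,0]]

```text
clock: 16.3
tcp_pos: [0.562, 0.2149, 0.0292]
orientation: [0.0, 0.882, 0.47, 0.0]
wrist_force: [-0.5, -0.2, 0.1]
finger_gap: 0.0163
grip_force: 27.1
```

Emit:
carry_out:
  increments:
    - [[0,0,0.002,0,0,0],[0,0,0.003,0,0,0],[0,0,0.003,0,0,0],[0,0,0.003,0,0,0]]

```text
clock: 16.8
tcp_pos: [0.5619, 0.2149, 0.0277]
orientation: [0.0, 0.882, 0.47, 0.0]
wrist_force: [0.2, -0.2, 2.9]
finger_gap: 0.0165
grip_force: 27.4
```

Emit:
carry_out:
  increments:
    - [[0,0,0,0,0,0],[0,0,0,0,0,0],[0,0,0,0,0,0]]
  jaw: 0.66

```text
clock: 17.18
tcp_pos: [0.5614, 0.2147, 0.0271]
orientation: [0.0, 0.882, 0.47, -0.0]
wrist_force: [-1.0, -0.2, -0.3]
finger_gap: 0.0289
grip_force: 0.0
```

Emit:
carry_out:
  increments:
    - [[0,0,-0.03,0,0,0],[0,0,-0.11,0,0,0],[0,0,-0.15,0,0,0],[0,0,-0.15,0,0,0],[0,0,-0.15,0,0,0]]

```text
clock: 17.8
tcp_pos: [0.5612, 0.2147, 0.1019]
orientation: [-0.0, 0.882, 0.47, -0.0]
wrist_force: [0.0, 0.4, -0.4]
finger_gap: 0.0292
grip_force: 0.0
```

```bash
python3 - <<'E'
from h import *
env.read_camera("top")
s=env.get_state();p=s["tcp_pos"];q=s["orientation"];y=np.degrees(2*np.arctan2(q[2],q[1]));print(p,y,s["finger_gap"])
go((*p,y),(.444,-.197,.1,27))
E
```

```text
[0.56082474 0.21457232 0.10137803] 56.130585498171115 0.029391074397775146
[np.float64(-0.8137), np.float64(0.2647), np.float64(0.0028), 0, 0, np.float64(0.0809)]
```

Emit:
carry_out:
  increments:
    - [[-0.8137,0.2647,0,0,0,0.0809],[-0.8137,0.2647,0,0,0,0.0809],[-0.8137,0.2647,0,0,0,0.0809],[-0.8137,0.2647,0,0,0,0.0809],[-0.8137,0.2647,0,0,0,0.0809]]
  jaw: 0.4

```text
clock: 18.48
tcp_pos: [0.4747, -0.0873, 0.1013]
orientation: [-0.0, 0.972, 0.234, -0.001]
wrist_force: [0.9, -0.5, -0.2]
finger_gap: 0.0513
grip_force: 0.0
```

```bash
python3 - <<'E'
from h import *
for i in range(5):env.read_camera("top")
for c,k in(("side",0),("top",0)):
    d=env.read_camera(c);print(c,np.round(fit(d,"cream",(.444,-.197)),4))
    cv2.imwrite(f"pics/{c}3.png",cv2.resize(d["frame"][130:350,150:400],None,fx=2.6,fy=2.6))
    for n,col in(("cream",DI["cream"]),("pink",DI["pink"])):
        r=blob(d,[*col,.006],.008,26,1.);print(n,np.round(r[0],4),*np.round(r[1:3],3))
s=env.get_state();p=s["tcp_pos"];q=s["orientation"];y=np.degrees(2*np.arctan2(q[2],q[1]));print(p,y,s["finger_gap"])
go((*p,y),(.444,-.197,.1,27))
E
```

```text
side [ 0.4435 -0.197  35.1461  0.2145  0.5826]
cream [0.4041 0.2018] 0.252 0.054
pink [0.5326 0.2211] 0.217 0.097
top [ 0.4618 -0.2103  3.267   0.566   0.2241]
cream [0.4404 0.204 ] 0.07 0.065
pink [0.5616 0.2154] 0.072 0.07
[ 0.47609571 -0.08455288  0.10175941] 27.108247919046978 0.051314838630269366
[np.float64(-0.1596), np.float64(0.1709), np.float64(0.0035), 0, 0, np.float64(0.0003)]
```

View pics/top3.png

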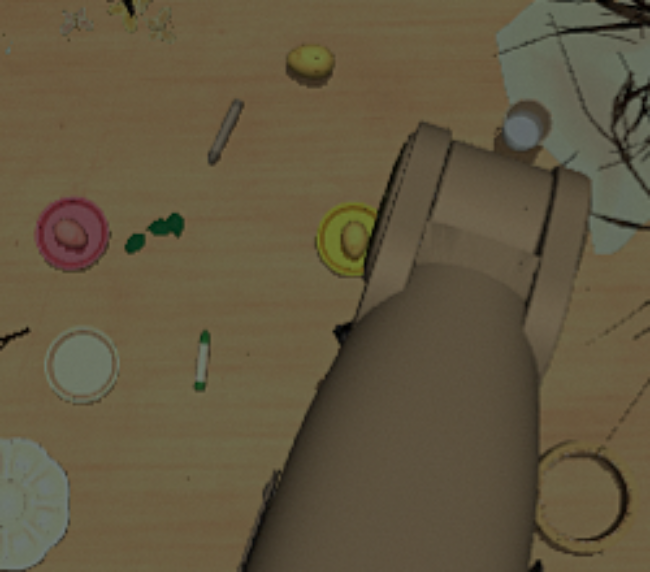

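Pink and yellow both sit centred in their dishes, at (72,234) and (355,240). The cream dish at (82,364) is free. Next is the cream egg.

Emit:
carry_out:
  increments:
    - [[-0.1596,0.1709,0,0,0,0],[-0.1596,0.1709,0,0,0,0],[-0.1596,0.1709,0,0,0,0],[-0.1596,0.1709,0,0,0,0],[-0.1596,0.1709,0,0,0,0]]

```text
clock: 19.45
tcp_pos: [0.4443, -0.1964, 0.1021]
orientation: [-0.0, 0.972, 0.235, -0.0]
wrist_force: [0.1, 0.1, 0.1]
finger_gap: 0.0518
grip_force: 0.0
```

Emit:
carry_out:
  increments:
    - [[0,0,0,0,0,0],[0,0,0,0,0,0],[0,0,0,0,0,0]]

```text
clock: 19.82
tcp_pos: [0.444, -0.1979, 0.1023]
orientation: [0.0, 0.972, 0.234, 0.0]
wrist_force: [0.2, -0.2, 0.2]
finger_gap: 0.0515
grip_force: 0.0
```

Emit:
carry_out:
  increments:
    - [[0,-0.001,0.08,0,0,0],[0,-0.001,0.13,0,0,0],[0,-0.001,0.158,0,0,0],[0,-0.001,0.158,0,0,0],[0,-0.001,0.158,0,0,0]]

```text
clock: 20.45
tcp_pos: [0.4444, -0.1982, 0.0241]
orientation: [0.001, 0.972, 0.233, 0.0]
wrist_force: [0.2, -0.1, -0.2]
finger_gap: 0.051
grip_force: 0.0
```

Emit:
carry_out:
  increments:
    - [[0,0,0,0,0,0],[0,0,0,0,0,0],[0,0,0,0,0,0],[0,0,0,0,0,0],[0,0,0,0,0,0]]
  jaw: 1

```text
clock: 21.08
tcp_pos: [0.4443, -0.1982, 0.0241]
orientation: [0.001, 0.972, 0.234, 0.001]
wrist_force: [-0.5, -0.9, 5.6]
finger_gap: 0.0155
grip_force: 25.5
```

```bash
python3 - <<'E'
from h import *
s=env.get_state();p=s["tcp_pos"];q=s["orientation"];y=np.degrees(2*np.arctan2(q[2],q[1]));print(p,y,s["finger_gap"])
go((*p,y),(.4408,.2033,p[2]+.08,y))
E
```

```text
[ 0.44428515 -0.19815586  0.02408509] 27.009643024895222 0.015456268817554523
[np.float64(0.3584), np.float64(-0.7185), np.float64(-0.16), 0, 0, np.float64(-0.0)]
```

Emit:
carry_out:
  increments:
    - [[0,0,-0.12,0,0,0],[0.3584,-0.7185,-0.16,0,0,0],[0.3584,-0.7185,-0.16,0,0,0],[0.3584,-0.7185,-0.16,0,0,0],[0.3584,-0.7185,-0.16,0,0,0]]

```text
clock: 21.7
tcp_pos: [0.4413, 0.0536, 0.096]
orientation: [0.0, 0.972, 0.233, 0.0]
wrist_force: [1.0, 0.4, 0.3]
finger_gap: 0.0157
grip_force: 24.7
```

```bash
python3 - <<'E'
from h import *
for i in range(8):env.read_camera("top")
s=env.get_state();p=s["tcp_pos"];q=s["orientation"];y=np.degrees(2*np.arctan2(q[2],q[1]));print(p,y,s["finger_gap"])
go((*p,y),(.4408,.2033,.084,y))
E
```

```text
[0.44165913 0.05058095 0.0955927 ] 26.865804934022552 0.015078424724069386
[np.float64(0.1365), np.float64(-0.2732), np.float64(0.0232), 0, 0, np.float64(-0.0)]
```

Emit:
carry_out:
  increments:
    - [[0.1365,-0.2732,0.0232,0,0,0],[0.1365,-0.2732,0.0232,0,0,0],[0.1365,-0.2732,0.0232,0,0,0],[0.1365,-0.2732,0.0232,0,0,0],[0.1365,-0.2732,0.0232,0,0,0]]

```text
clock: 22.72
tcp_pos: [0.4405, 0.2031, 0.0839]
orientation: [0.0, 0.973, 0.233, -0.0]
wrist_force: [0.4, -1.2, -0.3]
finger_gap: 0.0154
grip_force: 24.8
```

Emit:
carry_out:
  increments:
    - [[0,0,0,0,0,0],[0,0,0,0,0,0],[0,0,0,0,0,0]]

```text
clock: 23.1
tcp_pos: [0.4405, 0.2041, 0.0842]
orientation: [0.0, 0.972, 0.233, 0.0]
wrist_force: [0.1, 0.1, -0.3]
finger_gap: 0.0155
grip_force: 24.8
```

Emit:
carry_out:
  increments:
    - [[0,0,0.06,0,0,0],[0,0,0.09,0,0,0],[0,0,0.109,0,0,0],[0,0,0.111,0,0,0],[0,0,0.111,0,0,0]]

```text
clock: 23.72
tcp_pos: [0.4407, 0.2047, 0.029]
orientation: [0.0, 0.972, 0.234, 0.0]
wrist_force: [-1.1, 0.6, -0.7]
finger_gap: 0.0156
grip_force: 24.8
```

Emit:
carry_out:
  increments:
    - [[0,0,0.002,0,0,0],[0,0,0.004,0,0,0],[0,0,0.004,0,0,0],[0,0,0.004,0,0,0]]

```text
clock: 24.22
tcp_pos: [0.4407, 0.2047, 0.0271]
orientation: [0.0, 0.972, 0.234, 0.0]
wrist_force: [-0.2, -0.6, 5.1]
finger_gap: 0.0153
grip_force: 25.4
```

Contact again. I'll release, rise, and back off to the side for a final look.

Emit:
carry_out:
  increments:
    - [[0,0,0,0,0,0],[0,0,0,0,0,0],[0,0,0,0,0,0]]
  jaw: 0.66

```text
clock: 24.6
tcp_pos: [0.4401, 0.2045, 0.0264]
orientation: [0.0, 0.972, 0.233, -0.0]
wrist_force: [-0.6, 0.5, -0.5]
finger_gap: 0.0288
grip_force: 0.0
```

Emit:
carry_out:
  increments:
    - [[0,0,-0.03,0,0,0],[0,0,-0.12,0,0,0],[0,0,-0.24,0,0,0],[0,0,-0.36,0,0,0],[0,0,-0.4,0,0,0]]

```text
clock: 25.22
tcp_pos: [0.442, 0.2052, 0.232]
orientation: [-0.0, 0.972, 0.234, 0.004]
wrist_force: [1.0, 0.5, -0.3]
finger_gap: 0.0292
grip_force: 0.0
```

Emit:
carry_out:
  increments:
    - [[0.22,-0.42,0,0,0,0],[0.22,-0.42,0,0,0,0],[0.22,-0.42,0,0,0,0],[0.22,-0.42,0,0,0,0],[0.22,-0.42,0,0,0,0]]

```text
clock: 25.85
tcp_pos: [0.4697, 0.3999, 0.2271]
orientation: [-0.019, 0.961, 0.275, -0.006]
wrist_force: [-0.0, 0.0, 0.1]
finger_gap: 0.0291
grip_force: 0.0
```

```bash
python3 - <<'E'
from h import *
for i in range(5):env.read_camera("side")
for c in("side","top"):
    d=env.read_camera(c);f=d["frame"][110:330,120:420] if c=="side" else d["frame"][140:310,140:390]
    cv2.imwrite(f"pics/{c}4.png",np.clip(cv2.resize(f,None,fx=2.6,fy=2.6)*1.6,0,255).astype(np.uint8))
    print([np.round(r["position"],3) for r in env.find_in(c,"cup")])
    for n in SZ: print(c,n,[np.round(r["position"],3).tolist() for r in env.find_in(c,"egg_"+n)],[np.round(r["position"],3).tolist() for r in env.find_in(c,"dish_"+n)])
print(env.get_state()["tcp_pos"])
E
```

```text
[array([ 0.651, -0.2  ,  0.032])]
side orange [[0.445, -0.079, 0.02]] [[0.45, -0.082, 0.001]]
side yellow [[0.716, -0.024, 0.025], [0.556, -0.051, 0.022]] [[0.551, -0.053, 0.002]]
side pink [[0.446, -0.079, 0.02]] [[0.561, 0.21, 0.0]]
side cream [[0.441, 0.193, 0.02]] [[0.446, 0.2, 0.003], [0.556, -0.05, 0.02]]
[array([ 0.654, -0.209,  0.017])]
top orange [] [[0.449, -0.071, 0.002], [0.445, 0.205, 0.004]]
top yellow [[0.551, -0.048, 0.02], [0.723, -0.011, 0.027]] [[0.556, -0.047, 0.003]]
top pink [[0.557, 0.211, 0.021]] [[0.563, 0.216, 0.003], [0.444, 0.204, 0.005]]
top cream [] [[0.442, 0.203, 0.006]]
[0.4695374  0.39883388 0.22651902]
```

View pics/top4.png

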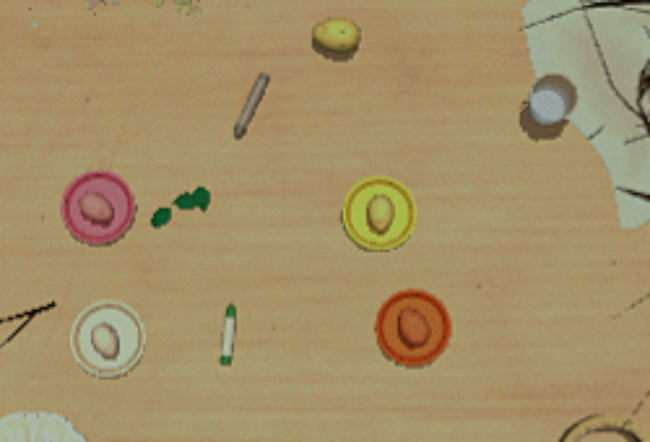

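View pics/side4.png

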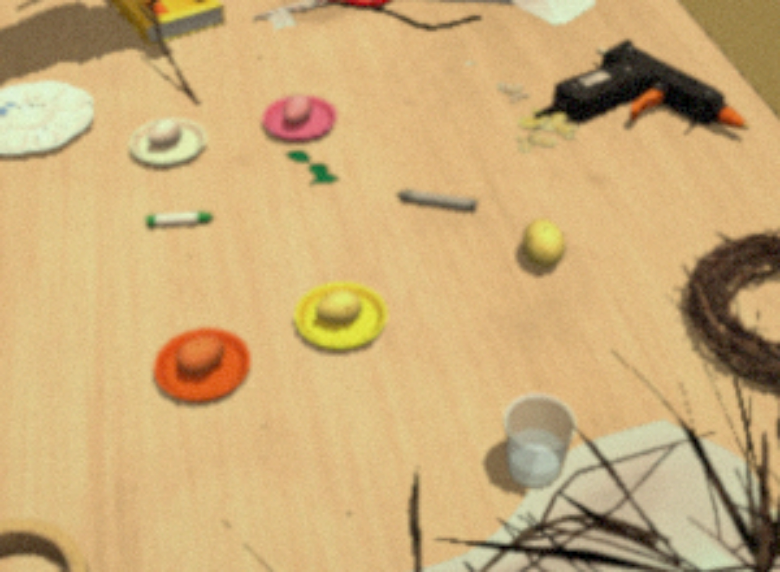

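All four eggs lie on their sides in their own dishes in the top crop: pink (96,207), cream (105,341), yellow (380,214) and orange (414,328). Each is within about 3 px of its dish centre, the cup is upright and unmoved at (551,104), and the arm is clear.

```bash
python3 -c "
from workcell import env
print(env.hand_in())"
```

```text
the job is handed in; nothing more can be done
None
```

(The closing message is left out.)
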